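# Set up the roller balancing bed for an armature

### The arm

A 7-joint arm with a two-finger parallel gripper is mounted at the origin on a cart in front of the work surface, level with it; the furniture and walls round the work are solid. World frame = base frame: x ahead of the robot, y to its left, z up, the work surface at z = 0. Lengths are in m, angles in rad, forces in N, time in s.
With the tool pointing down it reaches from about 0.425 to 0.925 m from the base axis. Payload 6.8 kg.
Tool frame: the origin (TCP) lies midway between the tips of the shut fingers; the grasp point (between the pads) lies r.grip_point_offset behind it (r.grip_point_offset is the distance from the TCP to the grasp point, in m); z points along the fingers, y is the line along which they close (so a half turn about z gives the same grasp; the last joint's range is limited). The gripper opens to 85 mm and grips with 20 to 120 N. Pads are 22 mm wide; open, the fingers measure 114 mm over their backs; the gripper's body (76 mm by 85 mm) begins 54 mm behind the grasp point. The pads swing forward as they close: fully open they stand 13 mm farther back than shut.
Start: joints at [-1.449, 0.477, 0.022, 1.555, -0.011, 1.109, -0.083], TCP at [0.154, 0.657, 0.231] pointing down, gripper open.
Joint ranges: [-2.96, 2.96], [-0.34, 2.1], [-1.41, 1.46], [0.24, 2.44], [-1.37, 4.51], [0.17, 1.92], [-2.96, 2.96]. Speed limits (rad/s): [2.39, 2.39, 3.14, 3.14, 3.14, 3.14, 3.14].

### API

Orientations are given as a rotation vector (axis times angle).
In Python, from bench import r gives the robot as it stands. The module is installed in compiled form; this text tells all that it offers.
- The arm moves only by the shell command python3 -m crank 'ROWS' [FORCE]. ROWS is JSON, a list of rows, each a list of 5 numbers: the shift along the world's x, y, z in units of 200 mm (1.0 is 200 mm), then the turn about the world's z in units of 45 degrees (1.0 is 45 degrees), then the opening, from -1 (shut) to 1 (fully open). In form: [[dx, dy, dz, turn, jaw], ...]. A call has 1 to 8 rows; each row shifts and turns the commanded pose from where the row before left it; what a row does not reach is not made up. A row lasts 1/12 s, in which the tool goes at most 41.7 mm and 7.16 degrees, less where a joint would pass 70% of its speed; a pose out of reach is approached as far as the arm can. A call with a number of a shift or a turn outside -1 to 1 is refused whole. A call with a gripper value outside its range is refused whole. The fingers move at their own pace and stop on an object; FORCE is the grip in N (left out, the last holds). Time passes only in rows, so rows that do not move let the fingers close. It gives the time, the measured TCP pose, the force, the opening and the grip force at its end, in the units of the state.
- r.get_obs(): the state, without advancing time (a new reading comes with each control period).
- r.grab_frame(name): name is "scene" or "side" or "wrist"; returns the picture (420x560x3 uint8, blue, green, red); there is no depth.
- r.camera_model(name): a dict with "fx", "fy", "cx", "cy" (pixels), "R" (3x3) and "t" (3): a world point X has camera coordinates R X + t. Camera axes: x right, y down, z forward; pixel columns grow to the right and rows downward; lengths in m; the calibration is good to about 2 mm. A picture is of the moment at which its call begins: read the wrist's pose just before it. camera_model takes no time and is no camera call; for the wrist camera it gives the pose at the moment of the call.
- r.hand_in(): hands the job in; it is judged then, once.
The state is a dict: "clock": time; "joints": joint angles; "qvel": joint speeds; "tau": joint torques, N m; "tcp_pos": TCP position; "orientation": TCP orientation; "contact_force": force on the tool from outside, world axes, zero at the start; "moment": the same for the moment, N m; "grip_width": finger opening in m; "gripper_force": force on a finger pad.
Only numpy, scipy, OpenCV 4.12 (cv2) and the standard library are available. Lean on these libraries where they do the work, as an engineer would, in place of code of your own. Each camera call takes 0.05 s, during which the arm holds its last target. There are 200 camera calls.

### The job

Set up the grey balancing bed for the armature: seat the roller pedestal that has the end stop in the bed's left seat with its stop plate outermost, and the plain roller pedestal in the right seat, both flat on the seat floor. Then lay the armature across both pedestals' rollers, centred between them, with its commutator at the stop end. Also stand the photo tachometer upright on the bench behind the bed, its lens squarely facing the middle of the armature's core from about 50 mm away, and leave the marker, the screwdriver and the parts dish where they are.

Things in the scene. Friction and masses are not known exactly. Their poses are not given: they have to be found in the camera images.
- bed: Fixed grey plate 88 deep (x) x 224 long (y) x 14 mm. Origin: underside centre, on the bench; x to the rear, y left. On its top two square seats, 62 mm inside, centred at x 0, y +64 (left) and -64 mm (right), each fenced by steel strips 8 wide, 8 mm high, round-topped; the seat floor is the plate's top, 14 mm up. A foot has 3 mm play. Yaw within 0.2 rad. A 0.3 m tall machine stands to its left.
- ped_stop: Roller pedestal with end stop, 0.45 kg. Foot 56 x 56 x 12 mm; on it a block 46 (x) by 20 (y) mm up to z 56, gripped across its 46 mm; two free rollers, tops at z 63; a shaft on them has its axis at z 62.7. Stop plate 26 mm wide at y +24 to +28, to z 76, screw head to y +38: outermost at left when y points along the bed's y. Origin: foot's underside centre. Starts upright, yaw within 0.5.
- ped_plain: Plain roller pedestal without stop plate, otherwise the same: foot 56 x 56 x 12 mm, block 46 (x) by 20 (y) mm up to z 56, gripped across its 46 mm width; roller tops at z 63, axis of a shaft lying on them at z 62.7; 0.45 kg. Alike either way round. Origin: foot's underside centre; y along the roller axes. Starts upright, yaw within 0.5 rad.
- armature: Motor armature, 0.32 kg, lying down. Slotted steel core 36 mm across, 50 long, gripped from above across the shaft; copper winding heads to y +-33; copper commutator 22 mm across at y +34 to +49; steel shaft 10 mm, ends at y +-80. Origin: on the axis, mid-core, 18 mm above the bench at the start; y along the shaft to the commutator (starts within 0.35 rad of world y), x and z any way round it.
- tacho: Photo tachometer, 0.4 kg, upright. Dark square foot 46 x 46 x 22 mm with a knob to y +30, 12 mm post, black head 44 (x) x 26 (y) mm from z 62 to 92, gripped across its 26 mm. It looks along its -x; lens front at x -30, z 77 mm. Origin: foot's underside centre. With the lens 50 mm from the core the origin is 98 mm behind the shaft axis. Starts with yaw within 0.5 rad.
- marker: Bystander: white marker pen with black cap, 129 mm long, lying near the front edge of the bench. Origin: underside, middle.
- screwdriver: Bystander: red-handled screwdriver, 197 mm long, lying behind on the right. Origin: underside, middle.
- parts_dish: Bystander: round shallow aluminium dish, 70 mm wide, 16 mm high, holding small pins, behind on the right. Origin: centre of its underside.
Mind the look-alikes: they are no part of the job. What is shaped like the tacho but orange is not meant.

How it is judged:
By the outcome, as a careful person would: the job done as asked, in the order asked, and still so for the second after the job is handed in, with the robot touching nothing.
It also fails if it takes over 120 s, if anything falls off the work surface, if the arm or the gripper's body presses on something with over 40 N, if the wrist force passes 120 N, or if a joint passes its speed limit or range.

## Working session

There is one attempt and no reset: what is moved stays moved. The work goes in short steps, Python scripts to look and compute and a shell command to move; the robot and the scene stay as the last step left them, time stands still between calls to the robot, and variables do not carry over. Pictures are saved under pics/ and viewed, at most 14 in all, crops included, and the job is handed in when it is done.

```bash
mkdir -p pics
python3 - <<'E'
from bench import r
import cv2,numpy as np
o=r.get_obs();print({k:np.round(o[k],3).tolist() for k in o});print(r.grip_point_offset)
for n in("scene","side","wrist"):
    m=r.camera_model(n);print(n,m["fx"],m["cx"],m["cy"],np.round(-m["R"].T@m["t"],3),np.round(m["R"],2).tolist())
    cv2.imwrite(f"pics/{n}0.png",r.grab_frame(n))
E
```

```text
{'clock': 0.0, 'joints': [-1.449, 0.478, 0.022, 1.556, -0.011, 1.109, -0.083], 'qvel': [-0.002, -0.0, 0.001, 0.0, 0.0, -0.001, -0.001], 'tau': [-0.001, -59.644, 1.607, -28.119, 0.012, 0.009, 0.0], 'tcp_pos': [0.154, 0.657, 0.23], 'orientation': [-0.36, -3.121, 0.003], 'contact_force': [-0.565, 0.292, -0.469], 'moment': [-0.027, -0.04, -0.032], 'gripper_force': 0.0, 'grip_width': 0.086}
0.0187
scene 515.3016232330417 275.38468123780393 202.97510760652676 [0.192 0.633 0.678] [[-0.89, -0.46, 0.0], [-0.28, 0.54, -0.8], [0.36, -0.71, -0.6]]
side 396.74728687748615 276.5748281901164 211.94484945646764 [0.571 0.66  0.539] [[-1.0, 0.01, 0.02], [-0.01, 0.54, -0.84], [-0.02, -0.84, -0.54]]
wrist 321.7319266573961 280.51010243597324 208.25018880471575 [0.083 0.674 0.372] [[0.23, 0.97, -0.0], [0.93, -0.22, 0.28], [0.27, -0.07, -0.96]]
```

View pics/scene0.png

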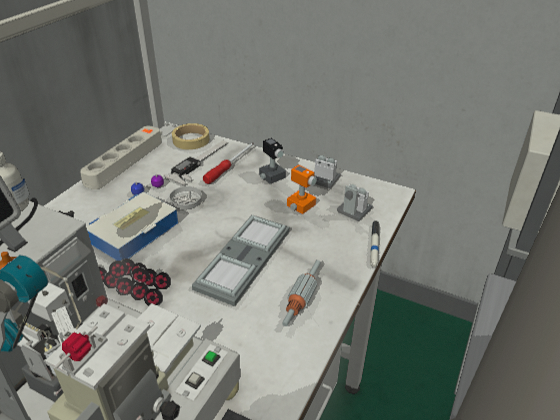

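View pics/side0.png

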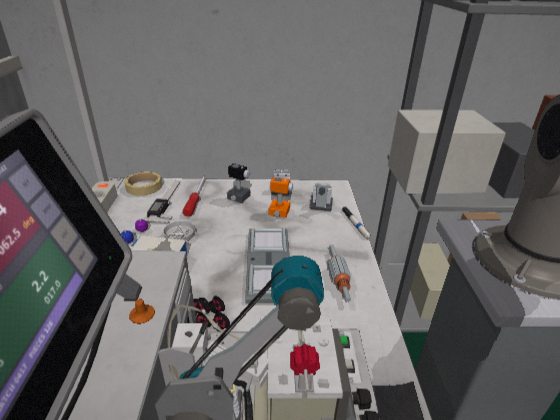

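The scene view shows the bed around (243,258), the armature at (302,292) with its commutator at (296,303), pedestals at (325,168) and (355,200), a black tacho at (272,160), and an orange look-alike at (302,190). The black tacho is the one meant. I'll enlarge to confirm that and to tell the pedestals apart.

Run:
```python
import cv2
a=cv2.imread("pics/scene0.png")
cv2.imwrite("pics/c1.png",cv2.resize(a[130:230,250:383],None,fx=6,fy=6,interpolation=cv2.INTER_CUBIC))
cv2.imwrite("pics/c2.png",cv2.resize(a[205:335,185:335],None,fx=4.6,fy=4.6,interpolation=cv2.INTER_CUBIC))
```

```text
(no output)
```

View pics/c1.png

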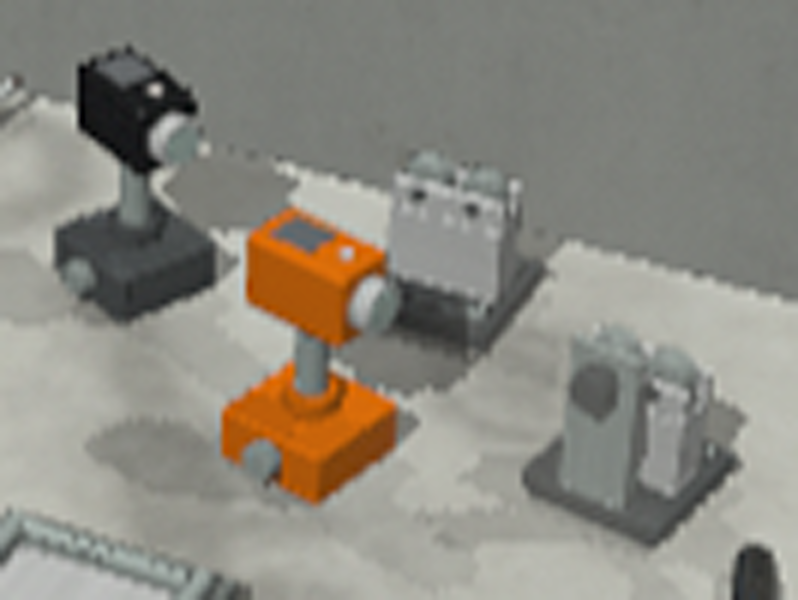

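View pics/c2.png

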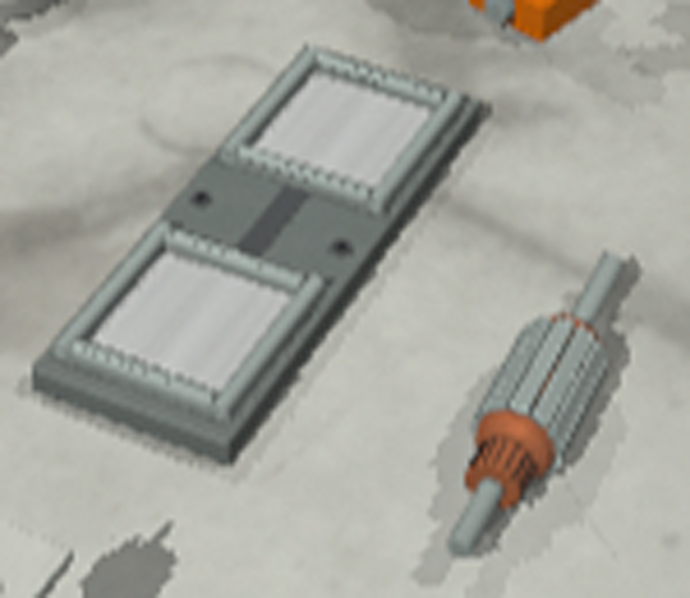

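The crop confirms it. The pedestal with the stop plate is at scene (355,200), with the plate facing +y. The plain one is at (325,168), and the black tacho at (272,160) has its lens towards -x. Next I'll fit poses from the pixels.

```bash
cat > h.py <<'E'
import numpy as np
from bench import r
from scipy.optimize import least_squares
from scipy.spatial.transform import Rotation as Ro
def proj(m,X):
    c=X@np.asarray(m["R"]).T+m["t"]; return np.c_[m["fx"]*c[:,0]/c[:,2]+m["cx"],m["fy"]*c[:,1]/c[:,2]+m["cy"]]
def world(p,L): 
    c,s=np.cos(p[2]),np.sin(p[2]); return L@np.array([[c,s,0],[-s,c,0],[0,0,1]])+[p[0],p[1],0]
def fit(m,L,uv,p0=(.6,0,0),name="",z0=0):
    L=np.array(L,float)/1000+[0,0,z0]; uv=np.array(uv,float)
    f=lambda p:(proj(m,world(p,L))-uv).ravel()
    s=least_squares(f,p0,loss="soft_l1",f_scale=1.5); print(name,np.round(s.x,4),"res",np.round(f(s.x).reshape(-1,2),1).tolist()); return s.x
def back(m,uv,z):
    d=np.asarray(m["R"]).T@np.array([(uv[0]-m["cx"])/m["fx"],(uv[1]-m["cy"])/m["fy"],1]); c=-np.asarray(m["R"]).T@m["t"]; return c+d*(z-c[2])/d[2]
def tool():
    o=r.get_obs();R=Ro.from_rotvec(o["orientation"]).as_matrix();return o,np.arctan2(R[1,1],R[0,1]),R
def go(p,ax=0):
    """print delta to TCP xy/yaw target; ax: wanted direction of tool y"""
    o,y,R=tool(); d=(ax-y+np.pi/2)%np.pi-np.pi/2
    print("clk",round(o["clock"],2),"tcp",np.round(o["tcp_pos"],4),"tooly",round(y,4),"j7",np.round(o["joints"][6],2),"shift",np.round((np.array(p)-o["tcp_pos"])/.2,3),"turn",round(d/(np.pi/4),3),"F",np.round(o["contact_force"],1))
E
cat > a.py <<'E'
from h import *
m=r.camera_model("scene")
c1=lambda P:[(250+(u+.5)/6-.5,130+(v+.5)/6-.5) for u,v in P]
c2=lambda P:[(185+(u+.5)/4.6-.5,205+(v+.5)/4.6-.5) for u,v in P]
fit(m,[[44,112,14],[-44,112,14],[-44,-112,14],[0,0,14]],c2([(35,372),(232,442),(490,103),(272,222)]),name="bed")
fit(m,[[28,28,12],[-28,28,0],[-28,-28,12],[13,28,12],[-13,28,12],[13,28,76]],c1([(526,472),(650,546),(742,458),(566,495),(625,508),(572,336)]),name="stop")
fit(m,[[23,10,56],[-23,10,12],[-28,28,0],[-28,-28,12]],c1([(395,178),(495,302),(472,357),(549,266)]),name="plain")
fit(m,[[23,23,22],[-23,23,22],[-23,23,0],[-23,-23,22],[-23,-23,0],[-30,0,77]],c1([(57,232),(125,278),(125,320),(213,235),(213,275),(180,138)]),name="tacho")
fit(m,[[0,80,18],[0,-80,18]],c2([(460,543),(620,265)]),name="arm")
for n,u,z in(("mach",(208,345),0.0),("orange",(302,205),0),("greenbtn",(211,357),.1)): print(n,back(m,u,z).round(3))
go([.6,0,.3],0)
E
python3 a.py
```

```text
bed [0.5693 0.0192 0.0141] res [[-0.4, -0.9], [0.1, 0.8], [-0.4, -0.7], [0.8, 0.6]]
stop [ 0.435  -0.218  -0.1986] res [[-0.4, -0.5], [1.2, 2.0], [0.1, -0.6], [-1.1, -1.6], [-0.3, 1.0], [0.6, -0.0]]
plain [ 0.538  -0.2971 -0.124 ] res [[-0.4, -1.2], [-0.7, 0.8], [0.8, 0.4], [0.3, -0.2]]
tacho [ 0.6551 -0.2549 -0.3709] res [[-1.7, -1.0], [0.0, -0.3], [0.0, 0.7], [0.3, -0.4], [0.2, 0.8], [0.7, 0.0]]
arm [0.4301 0.0573 0.0413] res [[-0.2, 0.6], [0.2, -0.9]]
mach [0.522 0.219 0.   ]
orange [ 0.544 -0.185  0.   ]
greenbtn [0.459 0.295 0.1  ]
clk 0.15 tcp [0.1537 0.6568 0.2306] tooly 1.3411 j7 -0.08 shift [ 2.232 -3.284  0.347] turn -1.708 F [ 0.7 -0.2 -0.1]
```

View pics/wrist0.png

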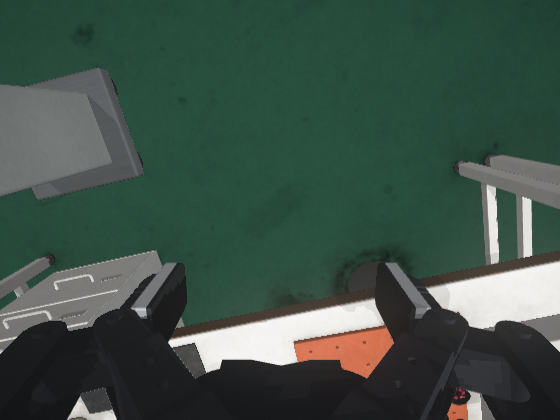

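```bash
python3 -m crank '[[0,0,0.17,0,1],[0,0,0.17,0,1],[0,0,0.17,0,1],[0,0,0.17,0,1],[0,0,0.17,0,1],[0.07,-0.17,0,-0.15,1],[0.07,-0.17,0,-0.15,1],[0.07,-0.17,0,-0.15,1]]' 40
python3 - <<'E'
from h import *
a,b=r.camera_model("scene"),r.camera_model("side")
f=lambda X:np.r_[proj(a,X[None])[0]-(22,275),proj(b,X[None])[0]-(297,285)]
s=least_squares(f,[.5,.35,.3]);print("teal",s.x,s.fun)
f=lambda X:np.r_[proj(a,X[None])[0]-(76,345),proj(b,X[None])[0]-(305,360)]
s=least_squares(f,[.5,.35,.3]);print("red",s.x,s.fun)
go([.435,-.218,.3],-.2)
E
```

```text
clock: 0.82
tcp_pos: [0.196, 0.5543, 0.4013]
orientation: [-0.911, -3.007, -0.001]
contact_force: [0.9, 0.4, -0.2]
grip_width: 0.0855
gripper_force: 0.0
teal [0.54965094 0.44131743 0.33688131] [-0.15572718  4.02150386 -0.97224234 -3.08979193]
red [0.53570056 0.42326547 0.22505742] [-0.27341804  2.03759084 -0.49659095 -1.70500984]
clk 0.82 tcp [0.196  0.5543 0.4013] tooly 0.9827 j7 -0.33 shift [ 1.195 -3.861 -0.507] turn -1.506 F [ 0.9  0.4 -0.2]
```

```bash
python3 -m crank '[[0.09,-0.18,0,-0.15,1],[0.09,-0.18,0,-0.15,1],[0.09,-0.18,0,-0.15,1],[0.09,-0.18,0,-0.15,1],[0.09,-0.18,0,-0.15,1],[0.09,-0.18,0,-0.15,1],[0.09,-0.18,0,-0.15,1],[0.06,-0.19,0,-0.15,1]]'
python3 -m crank '[[0.06,-0.19,0,-0.15,1],[0.06,-0.19,0,-0.15,1],[0.06,-0.19,0,0,1],[0.06,-0.19,0,0,1],[0.06,-0.19,0,0,1],[0.06,-0.19,0,0,1],[0.06,-0.19,0,0,1],[0,-0.19,0,0,1]]'
python3 - <<'E'
from h import *
import cv2
go([.435,-.218,.3],-.2)
E
```

```text
clock: 1.48
tcp_pos: [0.3347, 0.2632, 0.4011]
orientation: [2.178, 2.264, 0.0]
contact_force: [1.0, -0.7, 0.3]
grip_width: 0.0854
gripper_force: 0.0
clock: 2.15
tcp_pos: [0.4186, -0.0409, 0.4014]
orientation: [2.423, 1.999, 0.001]
contact_force: [0.1, 0.2, -0.1]
grip_width: 0.0851
gripper_force: 0.0
clk 2.15 tcp [ 0.4186 -0.0409  0.4014] tooly -0.1911 j7 -0.41 shift [ 0.082 -0.886 -0.507] turn -0.011 F [ 0.1  0.2 -0.1]
```

Run:
```python
from h import *
import cv2,pickle
m=r.camera_model("wrist");pickle.dump(m,open("w1.pkl","wb"))
a=r.grab_frame("wrist");cv2.imwrite("pics/w1.png",a)
for n,p in dict(bed=(.569,.019,.014),stop=(.435,-.218,.06),plain=(.538,-.297,.06),tacho=(.655,-.255,.09),arm=(.43,.057,.018)).items(): print(n,proj(m,np.array([p])).round())
cv2.imwrite("pics/w1b.png",cv2.resize(a,(800,600),interpolation=cv2.INTER_CUBIC))
```

```text
bed [[369. 103.]]
stop [[311. 267.]]
plain [[378. 297.]]
tacho [[456. 272.]]
arm [[277.  96.]]
```

View pics/w1b.png

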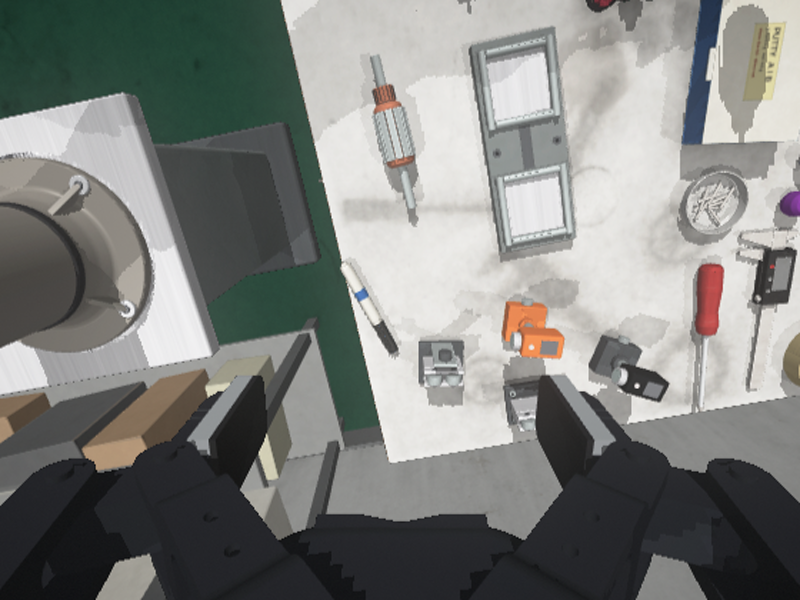

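The wrist view, enlarged to 800x600, shows the bed with corners (470,45), (555,28), (576,248) and (502,256). The armature runs from (375,55) to (413,220). The stop pedestal's foot spans (419,343) to (465,385), the plain pedestal is near (522,405), and the black tacho's foot is near (615,357).

Run:
```python
from h import *
import pickle
m=pickle.load(open("w1.pkl","rb"))
c=lambda P:[((u+.5)/1.42857-.5,(v+.5)/1.42857-.5) for u,v in P]
fit(m,[[-44,112,14],[44,112,14],[44,-112,14],[0,0,14]],c([(470,45),(555,27),(577,242),(527,146)]),name="bed")
fit(m,[[-28,28,12],[28,28,12],[-28,-28,12],[28,-28,12]],c([(419,343),(463,341),(420,385),(465,383)]),name="stop",p0=(.43,-.22,-.2))
fit(m,[[0,80,18],[0,-80,18]],c([(375,55),(413,220)]),name="arm")
go([.435,-.218,.3],-.2)
```

```text
bed [0.5688 0.0186 0.0129] res [[0.3, 0.4], [0.4, -0.5], [-0.4, -1.6], [-0.4, 1.6]]
stop [ 0.4355 -0.2178 -0.1368] res [[-0.3, 0.5], [0.5, 0.3], [0.3, -0.4], [-0.5, -0.5]]
arm [0.4293 0.0566 0.0572] res [[0.4, 2.1], [-0.4, -6.8]]
clk 2.2 tcp [ 0.4176 -0.0489  0.4014] tooly -0.2012 j7 -0.4 shift [ 0.087 -0.845 -0.507] turn 0.002 F [ 0.3 -5.5  0.4]
```

```bash
python3 -m crank '[[0.012,-0.12,-0.16,0.01,1],[0.012,-0.12,-0.16,0.01,1],[0.012,-0.12,-0.16,0.01,1],[0.012,-0.12,-0.16,0.01,1],[0.012,-0.12,-0.16,0,1],[0.012,-0.12,-0.16,0,1],[0.015,-0.125,-0.16,0,1],[0,0,-0.14,0,1]]'
python3 - <<'E'
from h import *
import cv2,pickle
r.get_obs()
go([.435,-.218,.022],-.17)
m=r.camera_model("wrist");pickle.dump(m,open("w2.pkl","wb"))
a=r.grab_frame("wrist");cv2.imwrite("pics/w2.png",a)
E
```

```text
clock: 2.87
tcp_pos: [0.434, -0.206, 0.1548]
orientation: [2.396, 2.032, -0.005]
contact_force: [1.0, 0.3, 0.3]
grip_width: 0.0852
gripper_force: 0.0
clk 2.87 tcp [ 0.434  -0.206   0.1548] tooly -0.1639 j7 0.62 shift [ 0.005 -0.06  -0.664] turn -0.008 F [1.  0.3 0.3]
```

View pics/w2.png

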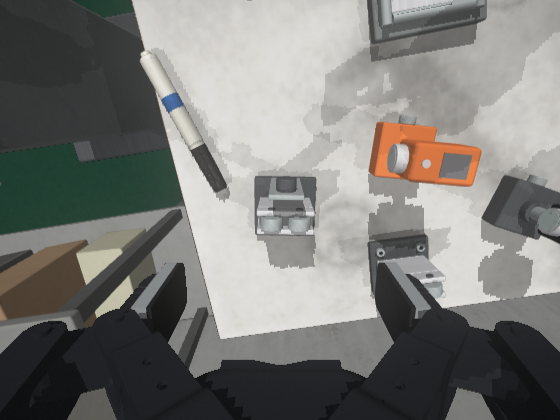

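The pedestal is in view with its foot corners at (256,177), (316,178), (256,233) and (316,235). The plain one's foot runs along (368,238) to (427,233). The pads straddle the stop pedestal.

Run:
```python
from h import *
import pickle
m=pickle.load(open("w2.pkl","rb"))
p=fit(m,[[-28,28,12],[28,28,12],[-28,-28,12],[28,-28,12]],[(256,177),(316,177.5),(255.5,234),(315.5,235)],name="stop",p0=(.43,-.22,-.2))
fit(m,[[-28,28,12],[28,28,12],[-28,-28,12]],[(368,239),(427,233),(373,298)],name="plain",p0=(.53,-.3,-.2))
go([*p[:2],.022],p[2])
```

```text
stop [ 0.4356 -0.2165 -0.1715] res [[-1.1, -0.5], [1.4, -0.5], [0.3, 0.9], [-0.5, 0.4]]
plain [ 0.5352 -0.2916  0.0012] res [[-0.1, 2.9], [0.3, -0.0], [-0.2, -4.8]]
clk 2.92 tcp [ 0.4311 -0.2023  0.1506] tooly -0.1623 j7 0.61 shift [ 0.022 -0.071 -0.643] turn -0.012 F [-2.3  2.4 -3.1]
```

```bash
python3 -m crank '[[0.01,-0.04,-0.1,0,1],[0.01,-0.03,-0.1,0,1],[0,0,-0.1,0,1],[0,0,-0.1,0,1],[0,0,0,0,1],[0,0,0,0,1]]'
python3 -c "
from h import *
go([.4356,-.2167,.022],-.17)"
```

```text
clock: 3.42
tcp_pos: [0.4384, -0.2146, 0.0768]
orientation: [-2.387, -2.037, 0.001]
contact_force: [0.5, 0.7, 1.1]
grip_width: 0.0855
gripper_force: 0.0
clk 3.42 tcp [ 0.4384 -0.2146  0.0768] tooly -0.1579 j7 0.77 shift [-0.014 -0.01  -0.274] turn -0.015 F [0.5 0.7 1.1]
```

```bash
python3 -m crank '[[-0.007,-0.005,-0.14,-0.01,1],[-0.007,-0.005,-0.135,0,1],[0,0,0,0,1],[0,0,0,0,-1],[0,0,0,0,-1],[0,0,0,0,-1],[0,0,0,0,-1],[0,0,0,0,-1]]' 50
python3 -c "
from h import *
go([.4356,-.2167,.022],-.17)"
```

```text
clock: 4.08
tcp_pos: [0.4367, -0.2174, 0.0235]
orientation: [-2.397, -2.029, -0.003]
contact_force: [-1.6, 1.2, 10.8]
grip_width: 0.0452
gripper_force: 50.4
clk 4.08 tcp [ 0.4367 -0.2174  0.0235] tooly -0.166 j7 0.86 shift [-0.006  0.004 -0.007] turn -0.005 F [-1.6  1.2 10.8]
```

```bash
python3 -m crank '[[0,0,0.1,0,-1],[0,0,0.17,0,-1],[0,0,0.17,0,-1],[0,0,0.17,0,-1],[0,0.08,0.05,0.03,-1],[0.07,0.16,0,0.03,-1],[0.07,0.16,0,0.03,-1],[0.07,0.16,0,0.03,-1]]' 60
python3 -m crank '[[0.07,0.16,0,0.03,-1],[0.07,0.16,0,0.03,-1],[0.07,0.16,0,0.03,-1],[0.07,0.16,0,0.02,-1],[0.07,0.16,0,0,-1],[0.06,0.13,0,0,-1],[0.03,0.06,0,0,-1],[0,0,0,0,-1]]'
python3 - <<'E'
from h import *
import cv2,pickle
go([.5681,.083,.0375],.0135)
m=r.camera_model("wrist");pickle.dump(m,open("w3.pkl","wb"))
a=r.grab_frame("wrist");cv2.imwrite("pics/w3.png",cv2.resize(a,(800,600),interpolation=cv2.INTER_CUBIC))
print(proj(m,world((.569,.019,.0135),np.array([[44,112,14],[-44,112,14],[39,103,22],[-39,103,22],[35,35,22],[-35,35,22]])/1000)).round(1)*1.4286)
E
```

```text
clock: 4.75
tcp_pos: [0.4778, -0.1036, 0.1546]
orientation: [-2.298, -2.139, -0.003]
contact_force: [0.2, -0.5, -5.6]
grip_width: 0.0452
gripper_force: 66.3
clock: 5.42
tcp_pos: [0.5667, 0.0977, 0.1537]
orientation: [-2.196, -2.243, -0.002]
contact_force: [-0.4, 0.2, -5.9]
grip_width: 0.0447
gripper_force: 66.2
clk 5.42 tcp [0.5667 0.0977 0.1537] tooly 0.0213 j7 0.23 shift [ 0.007 -0.074 -0.581] turn -0.01 F [-0.4  0.2 -5.9]
[[477.29526 230.7189 ]
 [333.5781  229.43316]
 [470.29512 247.57638]
 [340.43538 246.4335 ]
 [458.5806  352.29276]
 [349.72128 351.29274]]
```

View pics/w3.png

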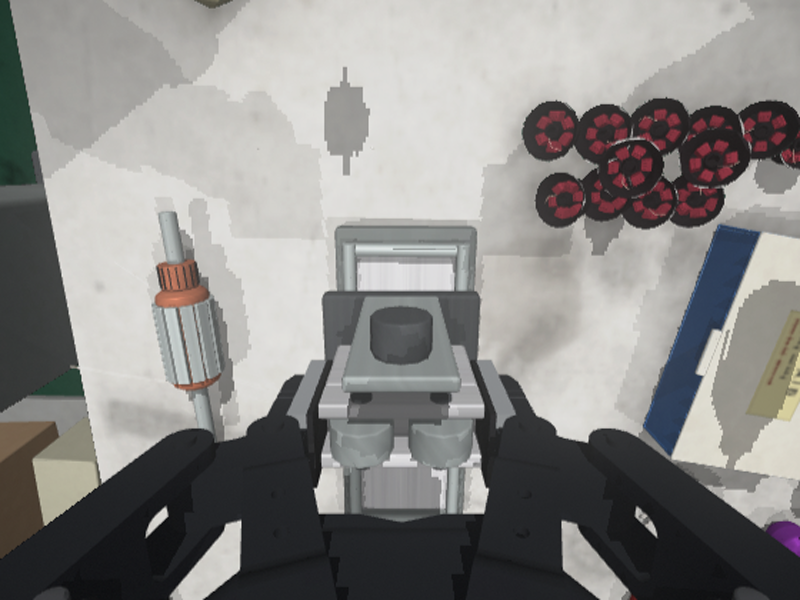

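The held pedestal is well gripped, with its foot edge from (322,292) to (478,292). The bed's left end corners are at (335,227) and (476,227), and the left seat's inner corners are at about (357,253) and (455,253).

Run:
```python
from h import *
import pickle
m=pickle.load(open("w3.pkl","rb"))
c=lambda P:[((u+.5)/1.42857-.5,(v+.5)/1.42857-.5) for u,v in P]
b=fit(m,[[-44,112,14],[44,112,14],[-31,95,18],[31,95,18]],c([(334.5,227),(476.5,227),(356,255),(456,255)]),name="bed")
# ped: yaw from tool; foot corners top
p=fit(m,[[-28,28,12],[28,28,12]],c([(322,292),(479,292)]),name="ped",z0=.1305)
o,y,_=tool();print("tool",o["tcp_pos"],y)
for B in(b,(.569,.019,.0135)):
    t=world(B,np.array([[0,.064,0]]))[0];print(t,"ped shift",(t[:2]-p[:2])/.2,(B[2]-p[2])/.785)
```

```text
bed [0.5701 0.0212 0.0229] res [[-0.5, -0.2], [0.9, -0.3], [-0.6, 0.3], [0.3, 0.2]]
ped [0.5654 0.0997 0.0225] res [[-1.7, 0.1], [1.7, 0.1]]
tool [0.56577613 0.09481847 0.15367299] 0.018376303651044482
[0.5686091  0.08521827 0.        ] ped shift [ 0.01596043 -0.07221837] 0.0005380085520254341
[0.56813603 0.08299417 0.        ] ped shift [ 0.01359507 -0.08333887] -0.01149535574553218
```

Run:
```python
from h import *
import pickle
m=pickle.load(open("w3.pkl","rb"))
c=lambda P:np.array([((u+.5)/1.42857-.5,(v+.5)/1.42857-.5) for u,v in P])
L=np.array([[-28,28,12],[28,28,12],[-13,28,12],[13,28,12],[-13,28,76],[13,28,76]])/1e3
uv=c([(322,292),(479,292),(366,297),(443,297),(343,379),(460,379)])
f=lambda q:(proj(m,world(q,L)+[0,0,q[3]])-uv).ravel()
s=least_squares(f,[.565,.1,0,.13]);print(s.x,f(s.x).round(1))
go([0,0,0])
```

```text
[0.56598172 0.09787367 0.02213    0.12877683] [ 0.1  2.6  2.   2.6 -0.7 -0.9 -2.7 -0.9 -0.6 -1.1  1.4 -1. ]
clk 5.47 tcp [0.5658 0.0948 0.1537] tooly 0.0184 j7 0.23 shift [-2.829 -0.474 -0.768] turn -0.023 F [ 0.2 -0.9 -5.2]
```

```bash
python3 -m crank '[[0.016,-0.053,-0.1,0,-1],[0,0,-0.13,0,-1],[0,0,-0.13,0,-1],[0,0,-0.1,0,-1],[0,0,-0.05,0,-1],[0,0,0,0,-1],[0,0,0,0,-1]]'
python3 - <<'E'
from h import *
import cv2,pickle
go([.569,.0842,.0375],.018)
m=r.camera_model("wrist");pickle.dump(m,open("w4.pkl","wb"))
a=r.grab_frame("wrist");cv2.imwrite("pics/w4.png",cv2.resize(a[140:420,140:420],None,fx=2.1,fy=2.1,interpolation=cv2.INTER_CUBIC))
E
```

```text
clock: 6.05
tcp_pos: [0.5691, 0.0812, 0.0523]
orientation: [-2.205, -2.235, 0.0]
contact_force: [0.5, -0.1, -4.9]
grip_width: 0.0448
gripper_force: 65.9
clk 6.05 tcp [0.5691 0.0812 0.0523] tooly 0.0134 j7 0.36 shift [-0.     0.015 -0.074] turn 0.006 F [ 0.5 -0.1 -4.9]
```

View pics/w4.png

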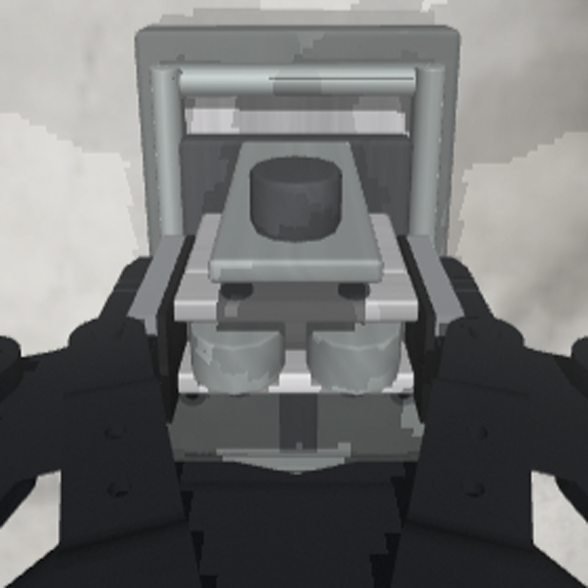

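The foot edge runs (182,137) to (410,137) between the side fences. It's centred sideways, with the plate corners at (137,30) and (460,30).

Run:
```python
from h import *
import pickle
m=pickle.load(open("w4.pkl","rb"))
c=lambda P:[(140+(u+.5)/2.1-.5,140+(v+.5)/2.1-.5) for u,v in P]
b=fit(m,[[-44,112,14],[44,112,14]],c([(136,30),(461,30)]),name="bed")
b2=fit(m,[[-39,103,18],[39,103,18],[-31,95,18],[31,95,18]],c([(152,68),(444,68),(181,94),(416,94)]),name="fence")
p=fit(m,[[-28,28,12],[28,28,12]],c([(181,136),(411,136)]),name="ped",z0=.0285)
for B in(b,b2):
    t=world(B,np.array([[0,.064,0]]))[0];print(t,"ped shift",(t[:2]-p[:2])/.2,(B[2]-p[2])/.785)
go([.569,.0842,.0375],.018)
```

```text
bed [0.5695 0.0205 0.0143] res [[-1.8, 0.1], [1.8, 0.1]]
fence [0.5695 0.0206 0.0147] res [[-1.0, -0.8], [1.3, -0.9], [0.4, 1.0], [-0.6, 0.9]]
ped [0.5681 0.0828 0.0147] res [[-1.7, 0.1], [1.7, 0.1]]
[0.56861813 0.08447503 0.        ] ped shift [0.00281465 0.0083237 ] -0.0005398422311410992
[0.56859968 0.08455561 0.        ] ped shift [0.00272237 0.00872661] -4.0378809212460195e-05
clk 6.1 tcp [0.5698 0.0815 0.0529] tooly 0.0137 j7 0.36 shift [-0.004  0.014 -0.077] turn 0.006 F [ 0.9 -0.6 -5.7]
```

```bash
python3 -m crank '[[0.003,0.009,-0.02,0,-1],[0,0,-0.02,0,-1],[0,0,-0.02,0,-1],[0,0,-0.01,0,-1],[0,0,-0.005,0,-1],[0,0,0,0,-1],[0,0,0,0,-1]]'
```

```text
clock: 6.68
tcp_pos: [0.5697, 0.0843, 0.0377]
orientation: [-2.203, -2.236, -0.002]
contact_force: [-4.2, 0.8, 6.5]
grip_width: 0.045
gripper_force: 67.4
```

```bash
python3 -m crank '[[0,0,0,0,0.5],[0,0,0,0,1],[0,0,0,0,1],[0,0,0.05,0,1],[0,0,0.15,0,1],[0,0,0.17,0,1],[0,0,0.17,0,1],[0,0,0.17,0,1]]'
python3 - <<'E'
from h import *
import cv2,pickle
go([.536,-.295,.15],-.1)
m=r.camera_model("wrist");pickle.dump(m,open("w5.pkl","wb"))
a=r.grab_frame("wrist");cv2.imwrite("pics/w5.png",cv2.resize(a,(800,600),interpolation=cv2.INTER_CUBIC))
E
```

```text
clock: 7.35
tcp_pos: [0.5696, 0.0835, 0.1808]
orientation: [-2.205, -2.236, 0.0]
contact_force: [0.4, 1.1, 0.2]
grip_width: 0.0857
gripper_force: 0.0
clk 7.35 tcp [0.5696 0.0835 0.1808] tooly 0.0137 j7 0.22 shift [-0.168 -1.892 -0.154] turn -0.145 F [0.4 1.1 0.2]
```

View pics/w5.png

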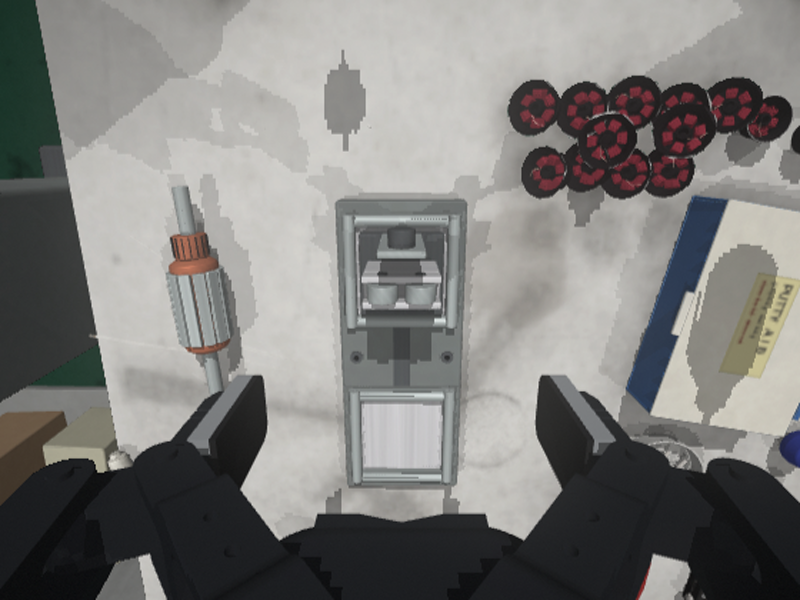

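The stop pedestal sits in the left seat, with its stop plate outermost (up in the image, at about (402,240)). The bed corners are at (336,200), (466,200), (458,487) and (346,487). The armature's shaft top is at (181,187), and its core lies between (187,275) and (209,348).

Run:
```python
from h import *
import pickle
m=pickle.load(open("w5.pkl","rb"))
c=lambda P:[((u+.5)/1.42857-.5,(v+.5)/1.42857-.5) for u,v in P]
fit(m,[[-44,112,14],[44,112,14],[-44,-112,14],[44,-112,14],[-25,0,14]],c([(336,200),(466,200),(346,486),(458,486),(356,357)])[:4],name="bed")
fit(m,[[0,80,18],[0,25,36],[0,-25,36]],c([(180,187),(193,274),(206,349)]),name="arm")
p=fit(m,[[-28,28,12],[28,28,12],[-13,24,76],[13,24,76]],c([(359,228),(446,228),(379,258),(426,258)]),name="stop",z0=.014)
w=pickle.load(open("w1.pkl","rb"))
```

```text
Traceback (most recent call last):
  File "h.py", line 12, in fit
    s=least_squares(f,p0,loss="soft_l1",f_scale=1.5); print(name,np.round(s.x,4),"res",np.round(f(s.x).reshape(-1,2),1).tolist()); return s.x
  File "h.py", line 11, in <lambda>
    f=lambda p:(proj(m,world(p,L))-uv).ravel()
                ~~~~~~~~~~~~~~~~~~^~~
ValueError: operands could not be broadcast together with shapes (5,2) (4,2)
```

```bash
python3 -m crank '[[-0.02,-0.17,0,-0.02,1],[-0.02,-0.18,0,-0.02,1],[-0.02,-0.18,0,-0.02,1],[-0.02,-0.18,0,-0.02,1],[-0.02,-0.18,0,-0.02,1],[-0.02,-0.18,0,-0.02,1],[-0.02,-0.18,0,-0.02,1],[-0.02,-0.18,0,0,1]]'
python3 -m crank '[[0,-0.18,0,0,1],[0,-0.14,0,0,1],[0,-0.07,-0.05,0,1],[0,0,-0.05,0,1],[0,0,0,0,1],[0,0,0,0,1]]'
python3 - <<'E'
from h import *
import cv2,pickle
m=pickle.load(open("w5.pkl","rb"))
c=lambda P:[((u+.5)/1.42857-.5,(v+.5)/1.42857-.5) for u,v in P]
fit(m,[[-44,112,14],[44,112,14],[-44,-112,14],[44,-112,14]],c([(336,200),(466,200),(346,486),(458,486)]),name="bed")
fit(m,[[0,80,18],[0,25,36],[0,-25,36]],c([(180,187),(193,274),(206,349)]),name="arm")
fit(m,[[-28,28,12],[28,28,12],[-13,24,76],[13,24,76]],c([(359,228),(446,228),(379,258),(426,258)]),name="stop",z0=.014)
go([.536,-.294,.15],-.1)
m=r.camera_model("wrist");pickle.dump(m,open("w6.pkl","wb"))
a=r.grab_frame("wrist");cv2.imwrite("pics/w6.png",cv2.resize(a,(800,600),interpolation=cv2.INTER_CUBIC))
E
```

```text
clock: 8.07
tcp_pos: [0.5374, -0.2039, 0.1793]
orientation: [-2.325, -2.111, -0.001]
contact_force: [0.7, 0.0, 0.1]
grip_width: 0.0855
gripper_force: 0.0
clock: 8.57
tcp_pos: [0.5375, -0.2787, 0.1582]
orientation: [-2.321, -2.111, -0.0]
contact_force: [-0.2, 0.2, -0.8]
grip_width: 0.0852
gripper_force: 0.0
bed [0.5695 0.0207 0.0174] res [[-1.2, -0.0], [1.3, -0.3], [0.5, 0.3], [-0.6, 0.3]]
arm [0.4355 0.0598 0.1261] res [[0.7, -0.2], [-2.7, 1.2], [0.8, -1.0]]
stop [0.5692 0.0861 0.0144] res [[0.0, 1.9], [-0.1, 1.9], [-1.2, -1.2], [1.3, -1.2]]
clk 8.57 tcp [ 0.5375 -0.2787  0.1582] tooly -0.0945 j7 0.77 shift [-0.008 -0.077 -0.041] turn -0.007 F [-0.2  0.2 -0.8]
```

View pics/w6.png

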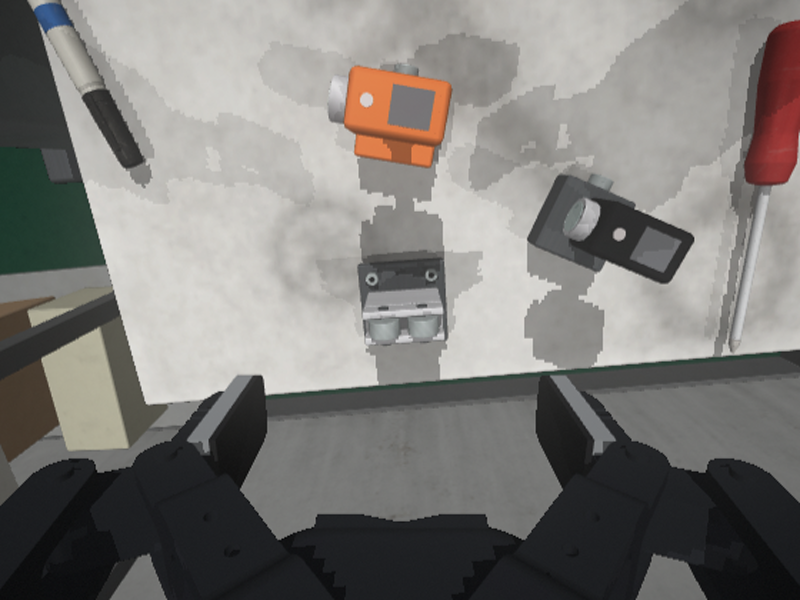

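The plain pedestal's foot corners are (358,265), (443,258), (361,345) and (447,341). The black tacho's foot is at (565,174), (527,238), (603,272) and (636,200). Its lens is at (580,218), pointing to -x, and its head's rear corners are at (693,232) and (668,283).

Run:
```python
from h import *
import pickle
m=pickle.load(open("w6.pkl","rb"))
c=lambda P:[((u+.5)/1.42857-.5,(v+.5)/1.42857-.5) for u,v in P]
p=fit(m,[[-28,28,12],[28,28,12],[-28,-28,12],[28,-28,12]],c([(358,265),(443,258),(361,346),(447,341)]),name="plain",p0=(.53,-.3,-.2))
fit(m,[[-23,23,22],[-23,-23,22],[23,-23,22],[22,13,92],[22,-13,92],[-30,0,77]],c([(565,174),(527,238),(603,272),(694,232),(669,284),(577,218)]),name="tacho",p0=(.65,-.25,-.3))
go([*p[:2],.0235],p[2])
```

```text
plain [ 0.5353 -0.2944 -0.033 ] res [[-1.4, -0.5], [0.4, 0.8], [1.6, -0.3], [-0.4, -0.0]]
tacho [ 0.6482 -0.2512 -0.4406] res [[-0.3, -0.9], [3.4, 5.7], [-2.3, -0.5], [2.6, 0.3], [0.2, 0.6], [-5.4, -1.0]]
clk 8.62 tcp [ 0.5381 -0.2785  0.1586] tooly -0.0937 j7 0.77 shift [-0.014 -0.079 -0.675] turn 0.077 F [ 0.4  0.2 -0.4]
```

```bash
python3 -m crank '[[-0.014,-0.04,-0.1,0.05,1],[0,-0.04,-0.12,0,1],[0,0,-0.13,0,1],[0,0,-0.12,0,1],[0,0,-0.1,0,1],[0,0,-0.07,0,1],[0,0,-0.03,0,1],[0,0,0,0,1]]'
python3 -c "
from h import *
go([.5353,-.2944,.0235],-.05)"
```

```text
clock: 9.28
tcp_pos: [0.5349, -0.2949, 0.024]
orientation: [-2.279, -2.157, 0.0]
contact_force: [-0.3, 0.8, 0.1]
grip_width: 0.0853
gripper_force: 0.0
clk 9.28 tcp [ 0.5349 -0.2949  0.024 ] tooly -0.0547 j7 0.94 shift [ 0.002  0.003 -0.003] turn 0.006 F [-0.3  0.8  0.1]
```

```bash
python3 -m crank '[[0,0,0,0,-1],[0,0,0,0,-1],[0,0,0,0,-1],[0,0,0,0,-1],[0,0,0.1,0,-1],[0,0,0.18,0,-1],[0,0,0.19,0,-1],[0,0,0.19,0,-1]]' 60
python3 -m crank '[[0,0.08,0.17,0.03,-1],[0.025,0.18,0,0.03,-1],[0.025,0.18,0,0.03,-1],[0.025,0.18,0,0,-1],[0.025,0.18,0,0,-1],[0.025,0.18,0,0,-1],[0.025,0.15,0,0,-1],[0.025,0.11,0,0,-1]]'
python3 -m crank '[[0,0.01,-0.1,0,-1],[0,0,-0.15,0,-1],[0,0,-0.15,0,-1],[0,0,-0.15,0,-1],[0,0,-0.08,0,-1],[0,0,0,0,-1],[0,0,0,0,-1]]'
python3 - <<'E'
from h import *
import cv2,pickle
go([.5705,-.0433,.0377],.016)
m=r.camera_model("wrist");pickle.dump(m,open("w7.pkl","wb"))
a=r.grab_frame("wrist");cv2.imwrite("pics/w7.png",cv2.resize(a[80:420,80:480],None,fx=1.7,fy=1.7,interpolation=cv2.INTER_CUBIC))
E
```

```text
clock: 9.95
tcp_pos: [0.5339, -0.2954, 0.1576]
orientation: [-2.28, -2.155, 0.001]
contact_force: [1.5, -0.1, -3.9]
grip_width: 0.0449
gripper_force: 63.3
clock: 10.62
tcp_pos: [0.5693, -0.0438, 0.1902]
orientation: [-2.198, -2.238, -0.001]
contact_force: [0.9, 0.2, -4.3]
grip_width: 0.0449
gripper_force: 63.6
clock: 11.2
tcp_pos: [0.5691, -0.0461, 0.0644]
orientation: [-2.203, -2.235, 0.002]
contact_force: [1.1, 0.2, -4.4]
grip_width: 0.0448
gripper_force: 63.3
clk 11.2 tcp [ 0.5691 -0.0461  0.0644] tooly 0.0143 j7 0.56 shift [ 0.007  0.014 -0.133] turn 0.002 F [ 1.1  0.2 -4.4]
```

View pics/w7.png

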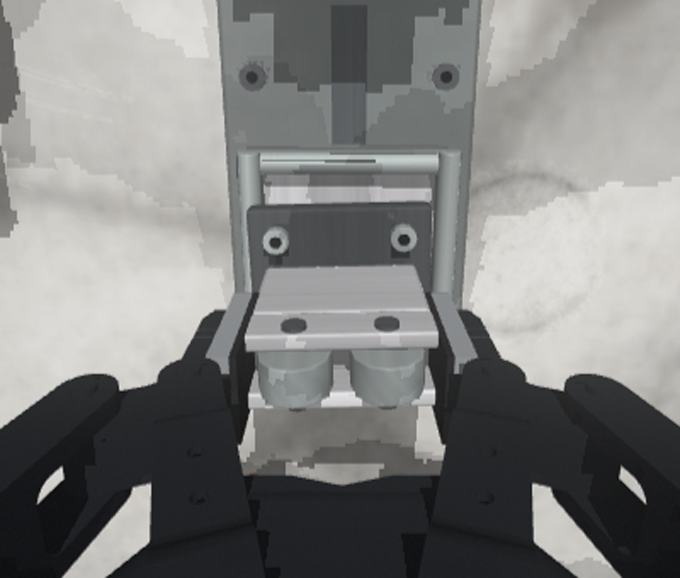

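The plain pedestal is held over the right seat, with its foot edge from (247,204) to (432,204). The fence's outer corners are at (236,152) and (462,152), the inner ones at (262,173) and (438,173), and the bed screw holes at (252,77) and (446,77).

Run:
```python
from h import *
import pickle
m=pickle.load(open("w7.pkl","rb"))
c=lambda P:[(80+(u+.5)/1.7-.5,80+(v+.5)/1.7-.5) for u,v in P]
b=fit(m,[[-39,-25,18],[39,-25,18],[-31,-33,18],[31,-33,18]],c([(237,152),(462,152),(262,174),(438,174)]),name="fence")
p=fit(m,[[-28,28,12],[28,28,12]],c([(247,204),(432,204)]),name="ped",z0=.0407)
for B in(b,(.5695,.0207,.016)):
    t=world(B,np.array([[0,-.064,0]]))[0];print(t,"ped shift",(t[:2]-p[:2])/.2,(B[2]-p[2])/.785)
go([.5705,-.0433,.0377],.016)
```

```text
fence [0.5698 0.0205 0.016 ] res [[0.1, -0.2], [0.3, -0.2], [-0.5, 0.2], [0.1, 0.2]]
ped [ 0.5675 -0.0421  0.0161] res [[-2.3, 0.1], [2.3, 0.1]]
[ 0.57080616 -0.04351347  0.        ] ped shift [ 0.01670732 -0.00705879] -0.0001469288085978159
[ 0.57052396 -0.04329181  0.        ] ped shift [ 0.01529629 -0.00595047] -0.0001217721939343378
clk 11.25 tcp [ 0.5703 -0.0463  0.0655] tooly 0.0143 j7 0.56 shift [ 0.001  0.015 -0.139] turn 0.002 F [ 0.5  0.2 -4.4]
```

```bash
python3 -m crank '[[0.011,0,-0.03,0,-1],[0,0,-0.03,0,-1],[0,0,-0.03,0,-1],[0,0,-0.02,0,-1],[0,0,-0.01,0,-1],[0,0,-0.008,0,-1],[0,0,0,0,-1],[0,0,0,0,-1]]'
```

```text
clock: 11.92
tcp_pos: [0.5718, -0.0458, 0.0405]
orientation: [-2.203, -2.235, -0.002]
contact_force: [-6.5, 3.8, 13.2]
grip_width: 0.045
gripper_force: 65.4
```

```bash
python3 -m crank '[[-0.006,0.007,0.02,0,-1],[0,0,0,0,-1],[0,0,0,0,-1]]'
python3 -m crank '[[0,0,-0.01,0,-1],[0,0,-0.01,0,-1],[0,0,-0.004,0,-1],[0,0,-0.004,0,-1],[0,0,0,0,-1],[0,0,0,0,-1]]'
```

```text
clock: 12.17
tcp_pos: [0.5711, -0.0445, 0.0432]
orientation: [-2.204, -2.237, -0.001]
contact_force: [-0.7, 0.6, -5.2]
grip_width: 0.0446
gripper_force: 63.6
clock: 12.67
tcp_pos: [0.5711, -0.0445, 0.0403]
orientation: [-2.203, -2.234, -0.004]
contact_force: [-12.1, 4.2, 32.8]
grip_width: 0.045
gripper_force: 67.8
```

```bash
python3 -m crank '[[0,0,0.008,0,-1],[0,0,0,0,-1]]'; python3 -c "
from h import *
o=r.get_obs();print(o['moment'],o['contact_force'],o['tcp_pos'])"
python3 -m crank '[[0,0,0,0,0.2],[0,0,0,0,1],[0,0,0,0,1],[0,0,0.05,0,1],[0,0,0.15,0,1],[0,0,0.17,0,1],[0,0,0.17,0,1],[0,0,0.17,0,1]]'
python3 -m crank '[[0,0.1,0.1,0,1],[0,0.1,0.1,0,1],[0,0,0,0,1],[0,0,0,0,1]]'
python3 - <<'E'
from h import *
import cv2,pickle
m=r.camera_model("wrist");pickle.dump(m,open("w8.pkl","wb"))
a=r.grab_frame("wrist");cv2.imwrite("pics/w8raw.png",a)
u=proj(m,np.array([[.57,.02,.03],[.43,.057,.018]]));print(u)
x,y=u[0].astype(int)
s=r.grab_frame("scene"); cv2.imwrite("pics/s8raw.png",s)
A=cv2.resize(a[max(y-110,0):y+110,x-70:x+70],None,fx=2.7,fy=2.7,interpolation=cv2.INTER_CUBIC)
S=cv2.resize(s[195:315,180:300],None,fx=3.4,fy=3.4,interpolation=cv2.INTER_CUBIC)
H=600;C=np.zeros((H,A.shape[1]+S.shape[1],3),np.uint8);C[:min(H,len(A)),:A.shape[1]]=A[:H];C[:len(S),A.shape[1]:]=S
cv2.imwrite("pics/c8.png",C[:,:800]);print(C.shape,A.shape,max(y-110,0),x-70)
E
```

```text
clock: 12.83
tcp_pos: [0.5712, -0.0445, 0.0404]
orientation: [-2.204, -2.236, -0.003]
contact_force: [-6.9, 2.5, 15.7]
grip_width: 0.045
gripper_force: 66.0
[ 0.42903086  1.13825871 -0.03599099] [-6.948783    2.46769384 15.71525079] [ 0.57118907 -0.04454972  0.04044245]
clock: 13.5
tcp_pos: [0.5707, -0.0451, 0.183]
orientation: [-2.205, -2.235, 0.001]
contact_force: [0.7, 1.5, -0.7]
grip_width: 0.0857
gripper_force: 0.0
clock: 13.83
tcp_pos: [0.5717, -0.0035, 0.2223]
orientation: [-2.202, -2.24, -0.004]
contact_force: [-0.2, -0.8, -0.0]
grip_width: 0.0855
gripper_force: 0.0
[[280.33924079 163.27236556]
 [146.50678182 123.66602166]]
(600, 786, 3) (594, 378, 3) 53 210
```

View pics/c8.png

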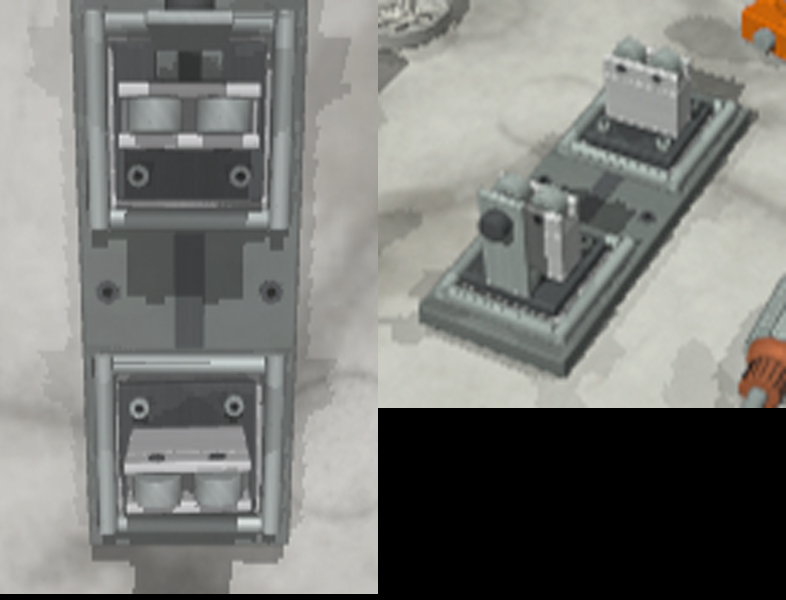

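The picture shows both pedestals inside their fences: the stop one at the top with its plate outward, and the plain one with floor gaps visible on both sides of its foot, which spans columns 119-258. From here I'll measure the armature by its copper colour, without viewing.

```bash
cat > arm.py <<'E'
from h import *
import cv2,pickle
def cyl(y0,y1,r_):
    t=np.linspace(0,2*np.pi,40)
    return np.vstack([np.c_[r_*np.cos(t),np.full(40,y),r_*np.sin(t)] for y in (y0,y1)])/1000
def hull(m,p,z,parts,sh,k=4):
    M=np.zeros((sh[0]*k,sh[1]*k),np.uint8)
    for q in parts:
        h=cv2.convexHull((((proj(m,world(p,cyl(*q)+[0,0,z]))+.5)*k)-.5).astype(np.float32)).astype(np.int32);cv2.fillConvexPoly(M,h,1)
    return cv2.resize(M.astype(np.float32),(sh[1],sh[0]),interpolation=cv2.INTER_AREA)
def copper(a):
    h=cv2.cvtColor(a,cv2.COLOR_BGR2HSV); return ((h[...,0]<16)&(h[...,1]>90)&(h[...,2]>50)).astype(np.float32)
def armfit(m,a,p0,z=.018,core=(-25,25,18)):
    c=hull(m,p0,z,[(-60,75,40)],a.shape); g=cv2.dilate((c>0).astype(np.uint8),np.ones((5,5)))
    C=copper(a)*g
    def f(p):
        allc=hull(m,p,z,[(25,33,17),(33,49,11),(-33,-25,17)],a.shape); k=hull(m,p,z,[core],a.shape)
        M=np.clip(allc-k,0,1); return ((M-C)**2).sum()
    from scipy.optimize import minimize
    s=minimize(f,p0,method="Nelder-Mead",options=dict(initial_simplex=np.array(p0)+np.array([[0,0,0],[.006,0,0],[0,.006,0],[0,0,.06]]),maxiter=150))
    print("arm",s.x.round(4),round(s.fun,1),"copper px",C.sum()); return s.x
E
python3 - <<'E'
from arm import *
a=cv2.imread("pics/w8raw.png");m=pickle.load(open("w8.pkl","rb"))
armfit(m,a,(.43,.057,.05))
a=cv2.imread("pics/scene0.png");armfit(r.camera_model("scene"),a,(.43,.057,.05))
a=cv2.imread("pics/w1.png");armfit(pickle.load(open("w1.pkl","rb")),a,(.43,.057,.05))
w=pickle.load(open("w5.pkl","rb"))
c=lambda P:[((u+.5)/1.42857-.5,(v+.5)/1.42857-.5) for u,v in P]
q=c([(181,187),(214,390)]);A,B=back(w,q[0],.018),back(w,q[1],.018);print(A,B,"yaw",np.arctan2(-(A-B)[0],(A-B)[1]))
c=lambda P:[(210+(u+.5)/2.7-.5,53+(v+.5)/2.7-.5) for u,v in P]
fit(m,[[-28,28,12],[28,28,12],[-19,20,12]],c([(119,380),(258,377)])+[],name="plain",z0=.014) if 0 else fit(m,[[-28,28,12],[28,28,12]],c([(119,380),(258,377)]),name="plain",z0=.014)
fit(m,[[-28,-28,12],[28,-28,12]],c([(112,203),(267,201)]),name="stop",z0=.014)
E
```

```text
arm [0.429  0.0597 0.0715] 368.9 copper px 592.0
arm [0.4327 0.0436 0.0839] 177.2 copper px 251.0
arm [0.4285 0.0594 0.0763] 153.0 copper px 240.0
[0.42534816 0.13901586 0.018     ] [ 0.43203509 -0.00619578  0.018     ] yaw 0.046017062571603394
plain [ 0.5708 -0.0406  0.0401] res [[-0.2, 0.0], [0.2, -0.0]]
stop [0.568  0.0839 0.0306] res [[1.3, -0.0], [-1.3, -0.0]]
```

```bash
python3 -m crank '[[-0.15,0.06,0,0.02,1],[-0.15,0.06,0,0.02,1],[-0.15,0.06,0,0.01,1],[-0.15,0.07,-0.1,0,1],[-0.11,0.06,-0.15,0,1],[0,0,-0.17,0,1],[0,0,-0.17,0,1],[0,0,0,0,1]]'
python3 - <<'E'
from arm import *
go([.429,.0588,.004],.055)
m=r.camera_model("wrist");a=r.grab_frame("wrist");cv2.imwrite("pics/w9raw.png",a);pickle.dump(m,open("w9.pkl","wb"))
armfit(m,a,(.429,.059,.06))
E
```

```text
clock: 14.6
tcp_pos: [0.4242, 0.0556, 0.0983]
orientation: [-2.158, -2.275, 0.016]
contact_force: [-1.2, -0.3, 0.5]
grip_width: 0.0857
gripper_force: 0.0
clk 14.6 tcp [0.4242 0.0556 0.0983] tooly 0.0529 j7 0.29 shift [ 0.024  0.016 -0.472] turn 0.003 F [-1.2 -0.3  0.5]
arm [0.4292 0.059  0.0573] 985.6 copper px 1266.0
```

```bash
python3 -m crank '[[0.01,0.01,-0.12,0,1],[0,0,-0.12,0,1],[0,0,-0.1,0,1],[0,0,-0.05,0,1],[0,0,0,0,1],[0,0,0,0,1]]'
python3 -c "
from h import *
go([.4292,.0590,.004],.057)"
```

```text
clock: 15.15
tcp_pos: [0.4321, 0.0587, 0.0264]
orientation: [-2.162, -2.278, -0.002]
contact_force: [0.4, -0.4, -0.8]
grip_width: 0.0857
gripper_force: 0.0
clk 15.15 tcp [0.4321 0.0587 0.0264] tooly 0.0523 j7 0.45 shift [-0.014  0.001 -0.112] turn 0.006 F [ 0.4 -0.4 -0.8]
```

```bash
python3 -m crank '[[-0.014,0,-0.06,0,1],[0,0,-0.04,0,1],[0,0,-0.01,0,1],[0,0,0,0,1],[0,0,0,0,-1],[0,0,0,0,-1],[0,0,0,0,-1],[0,0,0,0,-1]]' 50
python3 -m crank '[[0,0,0,0,-1],[0,0,0,0,-1]]'
python3 -c "
from h import *
go([.4292,.0590,.004],.057)"
```

```text
clock: 15.82
tcp_pos: [0.4286, 0.0594, 0.0034]
orientation: [-2.16, -2.28, -0.001]
contact_force: [8.9, -1.1, 2.3]
grip_width: 0.0387
gripper_force: 4.2
clock: 15.98
tcp_pos: [0.4288, 0.0595, 0.0036]
orientation: [-2.16, -2.279, -0.002]
contact_force: [-1.7, -0.4, 8.4]
grip_width: 0.0347
gripper_force: 49.0
clk 15.98 tcp [0.4288 0.0595 0.0036] tooly 0.0538 j7 0.5 shift [ 0.002 -0.002  0.002] turn 0.004 F [-1.7 -0.4  8.4]
```

```bash
python3 -m crank '[[0,0,0.08,0,-1],[0,0,0.17,0,-1],[0,0,0.18,0,-1],[0,0,0.17,0,-1],[0.1,-0.03,0.03,-0.02,-1],[0.15,-0.04,0,-0.02,-1],[0.15,-0.04,0,-0.01,-1],[0.15,-0.04,0,0,-1]]' 60
python3 -m crank '[[0.1,-0.04,0,0,-1],[0.05,0,0,0,-1],[0,0,0,0,-1],[0,0,0,0,-1]]'
python3 - <<'E'
from arm import *
go([.5695,.0212,.0623],.016)
o,_,_=tool()
m=r.camera_model("wrist");a=r.grab_frame("wrist");cv2.imwrite("pics/w10raw.png",a);pickle.dump(m,open("w10.pkl","wb"))
armfit(m,a,(*o["tcp_pos"][:2],.016),z=o["tcp_pos"][2]+.0144)
go([.5695,.0212,.0623],.016)
E
```

```text
clock: 16.65
tcp_pos: [0.5386, 0.0301, 0.1289]
orientation: [-2.201, -2.237, -0.0]
contact_force: [0.1, 0.4, -2.6]
grip_width: 0.0343
gripper_force: 61.2
clock: 16.98
tcp_pos: [0.5669, 0.0215, 0.1283]
orientation: [-2.203, -2.235, 0.003]
contact_force: [0.2, 0.1, -4.5]
grip_width: 0.0345
gripper_force: 61.3
clk 16.98 tcp [0.5669 0.0215 0.1283] tooly 0.0145 j7 0.38 shift [ 0.013 -0.002 -0.33 ] turn 0.002 F [ 0.2  0.1 -4.5]
arm [0.5679 0.0136 0.0582] 2821.0 copper px 3860.0
clk 17.03 tcp [0.5664 0.0218 0.1284] tooly 0.0146 j7 0.38 shift [ 0.016 -0.003 -0.33 ] turn 0.002 F [ 0.2  0.1 -3.5]
```

Run:
```python
from arm import *
m=pickle.load(open("w10.pkl","rb"));a=cv2.imread("pics/w10raw.png")
p=(.5669,.021,.0145);z=.1428
C=copper(a).astype(np.uint8)
n,l,s,c=cv2.connectedComponentsWithStats(C);print([(s[i].tolist(),c[i].round(1).tolist()) for i in range(1,n) if s[i][4]>60])
for q in((25,33,17),(33,49,11),(-33,-25,17),(-25,25,18),(49,80,5)):
    h=hull(m,p,z,[q],a.shape);ys,xs=np.nonzero(h>.5);print(q,xs.min(),ys.min(),xs.max(),ys.max())
b=copper(a)*0
g=cv2.cvtColor(a,cv2.COLOR_BGR2GRAY);print(proj(m,np.array([world(p,np.array([[0,.08,z]]))[0]])))
u=int(proj(m,world(p,np.array([[0,.065,z]])))[0][0]);print("row profile",g[80:240:3,u].tolist())
```

```text
[([244, 171, 73, 105, 3628], [280.4, 212.4]), ([255, 333, 51, 30, 222], [280.9, 356.5])]
(25, 33, 17) 242 204 323 249
(33, 49, 11) 256 173 310 223
(-33, -25, 17) 246 312 318 376
(-25, 25, 18) 240 220 325 362
(49, 80, 5) 270 95 296 179
[[283.02651006  95.38525486]]
row profile [189, 169, 86, 85, 112, 168, 170, 169, 169, 169, 170, 169, 170, 170, 169, 169, 170, 170, 170, 170, 170, 170, 170, 170, 170, 171, 171, 171, 171, 171, 171, 168, 131, 102, 128, 128, 126, 123, 123, 122, 122, 123, 125, 122, 113, 111, 76, 106, 116, 112, 118, 119, 107, 103]
```

```bash
python3 -m crank '[[0.017,-0.004,-0.05,0.002,-1],[0,0,-0.1,0,-1],[0,0,-0.08,0,-1],[0,0,-0.05,0,-1],[0,0,-0.02,0,-1],[0,0,-0.01,0,-1],[0,0,0,0,-1],[0,0,0,0,-1]]'
python3 -c "
from h import *
go([.5697,.021,.0623],.016)"
```

```text
clock: 17.7
tcp_pos: [0.572, 0.0206, 0.0677]
orientation: [-2.203, -2.238, -0.002]
contact_force: [0.3, 0.0, -3.6]
grip_width: 0.0347
gripper_force: 61.2
clk 17.7 tcp [0.572  0.0206 0.0677] tooly 0.0162 j7 0.45 shift [-0.011  0.002 -0.027] turn -0.0 F [ 0.3  0.  -3.6]
```

```bash
python3 -m crank '[[-0.009,0.001,0,0,-1],[0,0,-0.01,0,-1],[0,0,-0.007,0,-1],[0,0,-0.005,0,-1],[0,0,0,0,-1],[0,0,0,0,-1]]'
python3 -m crank '[[0,0,-0.004,0,-1],[0,0,0,0,-1]]'
```

```text
clock: 18.2
tcp_pos: [0.5701, 0.0209, 0.0629]
orientation: [-2.202, -2.238, -0.001]
contact_force: [0.5, 0.8, -2.7]
grip_width: 0.0343
gripper_force: 61.4
clock: 18.37
tcp_pos: [0.5704, 0.0209, 0.0623]
orientation: [-2.203, -2.238, -0.002]
contact_force: [0.7, 1.6, 0.1]
grip_width: 0.0344
gripper_force: 61.7
```

```bash
python3 -m crank '[[0,0,-0.003,0,-1],[0,0,0,0,-1],[0,0,0,0,-0.1],[0,0,0,0,0],[0,0,0,0,0.2],[0,0,0,0,0.6],[0,0,0,0,1],[0,0,0,0,1]]' 20
python3 -m crank '[[0,0,0.03,0,1],[0,0,0.1,0,1],[0,0,0.15,0,1],[0,0,0.18,0,1],[0,0,0.18,0,1],[0,0,0,0,1]]'
python3 - <<'E'
from arm import *
o,y,_=tool();print(o["tcp_pos"],y)
m=r.camera_model("wrist");a=r.grab_frame("wrist");cv2.imwrite("pics/w11raw.png",a);pickle.dump(m,open("w11.pkl","wb"))
armfit(m,a,(.5697,.021,.016),z=.0767)
C=copper(a).astype(np.uint8);n,l,s,c=cv2.connectedComponentsWithStats(C);print([s[i].tolist() for i in range(1,n) if s[i][4]>60])
for q in((25,33,17),(33,49,11),(-33,-25,17)):
    h=hull(m,(.5697,.0208,.016),.0767,[q],a.shape);ys,xs=np.nonzero(h>.5);print(q,xs.min(),ys.min(),xs.max(),ys.max())
E
```

```text
clock: 19.03
tcp_pos: [0.5696, 0.0208, 0.0612]
orientation: [-2.202, -2.238, 0.0]
contact_force: [1.2, -0.6, -0.6]
grip_width: 0.0846
gripper_force: 0.0
clock: 19.53
tcp_pos: [0.5735, 0.0197, 0.196]
orientation: [2.202, 2.235, 0.013]
contact_force: [-0.1, -0.1, 0.1]
grip_width: 0.0855
gripper_force: 0.0
[0.57353638 0.01971488 0.19601486] 0.015058624096134263
arm [0.5702 0.0208 0.0324] 632.6 copper px 977.0
[[257, 143, 38, 34, 837], [259, 235, 34, 8, 140], [231, 325, 45, 39, 1155]]
(25, 33, 17) 255 161 296 177
(33, 49, 11) 263 143 289 165
(-33, -25, 17) 257 224 295 246
```

```bash
python3 -m crank '[[0.03,-0.1,0.02,0.15,1],[0.04,-0.14,0,0.15,1],[0.04,-0.14,0,0.15,1],[0.04,-0.14,0,0.15,1],[0.04,-0.14,0,0.15,1],[0.04,-0.14,0,0.15,1],[0.04,-0.14,0,0.15,1],[0.04,-0.14,0,0.15,1]]'
python3 -m crank '[[0.04,-0.14,0,0.15,1],[0.03,-0.13,0,0.13,1],[0,0,0,0,1],[0,0,0,0,1]]'
python3 - <<'E'
from h import *
import cv2,pickle
go([.652,-.253,.058],1.18)
m=r.camera_model("wrist");pickle.dump(m,open("w12.pkl","wb"))
a=r.grab_frame("wrist");cv2.imwrite("pics/w12raw.png",a);u=proj(m,np.array([[.652,-.253,.05]]))[0];print(u,a.shape)
cv2.imwrite("pics/w12.png",cv2.resize(a,(800,600),interpolation=cv2.INTER_CUBIC))
E
```

```text
clock: 20.25
tcp_pos: [0.6313, -0.1963, 0.1923]
orientation: [-0.937, -2.995, 0.001]
contact_force: [-0.2, -0.1, 0.4]
grip_width: 0.0854
gripper_force: 0.0
clock: 20.58
tcp_pos: [0.6445, -0.2516, 0.1924]
orientation: [-0.619, -3.077, 0.002]
contact_force: [-0.3, 0.2, -0.3]
grip_width: 0.085
gripper_force: 0.0
clk 20.58 tcp [ 0.6445 -0.2516  0.1924] tooly 1.174 j7 1.74 shift [ 0.037 -0.007 -0.672] turn 0.008 F [-0.3  0.2 -0.3]
[282.07527098 205.68874131] (420, 560, 3)
```

View pics/w12.png

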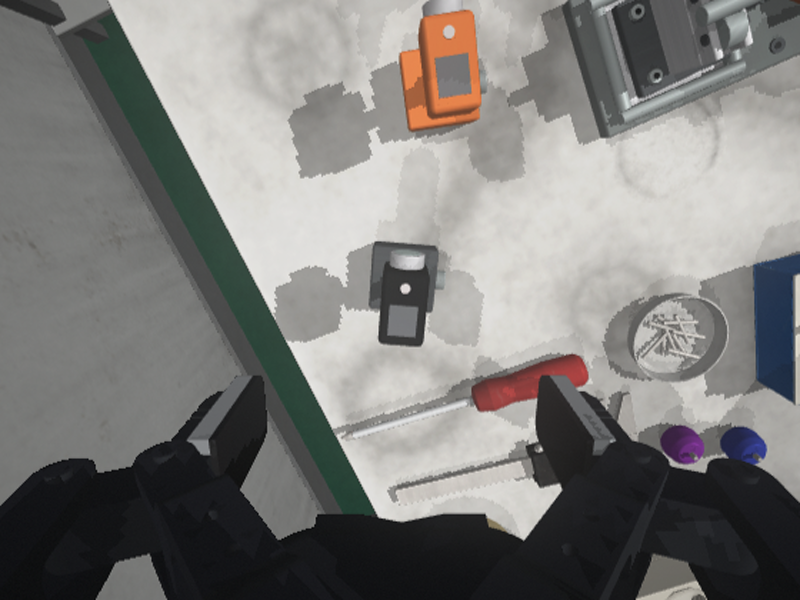

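The tacho's foot corners are (373,242) and (438,246), its lens is at (408,252), its head's rear corners are (379,344) and (426,346), and its knob, at (441,278), is on the right.

Run:
```python
from h import *
import pickle
m=pickle.load(open("w12.pkl","rb"))
c=lambda P:[((u+.5)/1.42857-.5,(v+.5)/1.42857-.5) for u,v in P]
p=fit(m,[[-23,-23,22],[-23,23,22],[23,-23,22],[22,13,92],[22,-13,92],[-22,-13,92],[-22,13,92]],c([(373,242),(438,246),(371,309),(426,346),(379,344),(384,263),(430,263)]),p0=(.65,-.25,-.39),name="tacho")
go([*p[:2],.058],p[2]+np.pi/2)
# core-height fit for the target
```

```text
tacho [ 0.6478 -0.2504 -0.4396] res [[-0.6, 0.2], [0.9, -0.5], [-0.4, -1.7], [-0.1, -1.1], [0.7, -1.1], [-1.1, 2.3], [0.5, 3.8]]
clk 20.63 tcp [ 0.645  -0.2493  0.1923] tooly 1.1761 j7 1.74 shift [ 0.014 -0.005 -0.671] turn -0.057 F [ 0.5  0.  -0.9]
```

```bash
python3 -m crank '[[0.014,-0.005,-0.1,-0.057,1],[0,0,-0.13,0,1],[0,0,-0.13,0,1],[0,0,-0.13,0,1],[0,0,-0.1,0,1],[0,0,-0.06,0,1],[0,0,-0.02,0,1],[0,0,0,0,1]]'
python3 -c "
from h import *
go([.6478,-.2504,.058],1.131)"
```

```text
clock: 21.3
tcp_pos: [0.6482, -0.2488, 0.0585]
orientation: [-0.679, -3.064, 0.001]
contact_force: [-0.2, -0.5, 0.5]
grip_width: 0.0854
gripper_force: 0.0
clk 21.3 tcp [ 0.6482 -0.2488  0.0585] tooly 1.1348 j7 1.76 shift [-0.002 -0.008 -0.002] turn -0.005 F [-0.2 -0.5  0.5]
```

```bash
python3 -m crank '[[0,-0.006,0,0,-1],[0,0,0,0,-1],[0,0,0,0,-1],[0,0,0,0,-1],[0,0,0,0,-1],[0,0,0,0,-1]]' 45
python3 -c "
from h import *
go([.6678,.0224,.058],.016+np.pi/2)"
python3 -m crank '[[0,0,0.06,0,-1],[0,0,0.12,0,-1],[0,0,0.12,0,-1],[0,0,0.12,0,-1],[0,0,0.12,0,-1],[0,0,0.12,0,-1],[0,0,0,0,-1]]'
```

```text
clock: 21.8
tcp_pos: [0.6489, -0.2518, 0.0602]
orientation: [-0.681, -3.066, 0.002]
contact_force: [-0.6, -0.9, 4.8]
grip_width: 0.0258
gripper_force: 44.1
clk 21.8 tcp [ 0.6489 -0.2518  0.0602] tooly 1.1336 j7 1.76 shift [ 0.094  1.371 -0.011] turn 0.577 F [-0.6 -0.9  4.8]
clock: 22.38
tcp_pos: [0.6506, -0.2528, 0.1969]
orientation: [0.68, 3.061, -0.002]
contact_force: [1.9, -0.7, -3.5]
grip_width: 0.0255
gripper_force: 44.2
```

```bash
python3 -m crank '[[0.012,0.1,0,0.07,-1],[0.012,0.17,0,0.08,-1],[0.012,0.18,0,0.08,-1],[0.012,0.18,0,0.08,-1],[0.012,0.18,0,0.08,-1],[0.012,0.18,0,0.08,-1],[0.012,0.18,0,0.08,-1],[0.01,0.13,0,0.03,-1]]'
python3 -m crank '[[0,0.07,-0.1,0,-1],[0,0,-0.15,0,-1],[0,0,-0.15,0,-1],[0,0,-0.13,0,-1],[0,0,-0.06,0,-1],[0,0,0,0,-1],[0,0,0,0,-1]]'
python3 -c "
from h import *
go([.6694,.0224,.060],.016+np.pi/2)"
```

```text
clock: 23.05
tcp_pos: [0.666, 0.0137, 0.1895]
orientation: [0.04, -3.137, -0.001]
contact_force: [0.5, 1.0, -4.5]
grip_width: 0.0257
gripper_force: 44.2
clock: 23.63
tcp_pos: [0.6668, 0.0224, 0.0728]
orientation: [0.029, -3.138, 0.003]
contact_force: [0.7, -0.5, -3.1]
grip_width: 0.0257
gripper_force: 44.3
clk 23.63 tcp [0.6668 0.0224 0.0728] tooly 1.5893 j7 1.73 shift [ 0.013 -0.    -0.064] turn -0.003 F [ 0.7 -0.5 -3.1]
```

```bash
python3 -m crank '[[0.013,0,-0.025,-0.003,-1],[0,0,-0.02,0,-1],[0,0,-0.01,0,-1],[0,0,-0.006,0,-1],[0,0,0,0,-1],[0,0,0,0,-1]]'
python3 -c "
from h import *
go([.6694,.0224,.060],.016+np.pi/2)"
```

```text
clock: 24.13
tcp_pos: [0.67, 0.0226, 0.0614]
orientation: [0.026, -3.14, 0.002]
contact_force: [0.0, 1.1, -4.8]
grip_width: 0.026
gripper_force: 44.3
clk 24.13 tcp [0.67   0.0226 0.0614] tooly 1.5871 j7 1.73 shift [-0.003 -0.001 -0.007] turn -0.0 F [ 0.   1.1 -4.8]
```

```bash
python3 -m crank '[[0,0,-0.006,0,-1],[0,0,-0.003,0,-1],[0,0,0,0,-1],[0,0,0,0,-1]]'
python3 -m crank '[[0,0,-0.003,0,-1],[0,0,0,0,-1],[0,0,0,0,-1]]'
```

```text
clock: 24.47
tcp_pos: [0.6704, 0.0225, 0.0602]
orientation: [0.025, -3.141, 0.002]
contact_force: [-2.7, 0.5, 4.7]
grip_width: 0.0259
gripper_force: 44.9
clock: 24.72
tcp_pos: [0.6704, 0.0224, 0.0602]
orientation: [0.025, -3.141, 0.001]
contact_force: [-5.3, -0.4, 10.4]
grip_width: 0.0253
gripper_force: 45.4
```

```bash
python3 -m crank '[[0,0,0.004,0,-1],[0,0,0,0,-0.3],[0,0,0,0,0],[0,0,0,0,0.5],[0,0,0,0,1],[0,0,0,0,1],[0,0,0.05,0,1],[0,0,0.15,0,1]]' 20
python3 -m crank '[[0,0,0.18,0,1],[0,0,0.18,0,1],[0.0,0,0.18,0,1],[0.0,0,0.18,0,1],[0,0,0.1,0,1],[0,0,0,0,1]]'
python3 - <<'E'
from arm import *
from scipy.optimize import minimize
o,y,_=tool();print(o["tcp_pos"],o["contact_force"])
box=lambda x0,x1,y0,y1,z0,z1:np.array([[x,y,z] for x in(x0,x1) for y in(y0,y1) for z in(z0,z1)])/1000
for n in("wrist","scene"):
    m=r.camera_model(n);a=r.grab_frame(n);cv2.imwrite(f"pics/{n}13raw.png",a)
    pickle.dump(m,open(f"{n}13.pkl","wb"))
    armfit(m,a,(.57,.021,.02),z=.0767)
    hsv=cv2.cvtColor(a,cv2.COLOR_BGR2HSV);p0=(.6684,.0224,.016)
    D0=(hsv[...,2]<60).astype(np.float32)
    def pm(p,bs,k=4):
        M=np.zeros((420*k,560*k),np.uint8)
        for b in bs: cv2.fillConvexPoly(M,cv2.convexHull(((proj(m,world(p,b))+.5)*k-.5).astype(np.float32)).astype(np.int32),1)
        return cv2.resize(M.astype(np.float32),(560,420),interpolation=cv2.INTER_AREA)
    head=[box(-22,22,-13,13,62,92)]
    g=cv2.dilate((pm(p0,head)>0).astype(np.uint8),np.ones((15,15)));D=D0*g
    f=lambda p:((pm(p,head)-D)**2).sum()
    s=minimize(f,p0,method="Nelder-Mead",options=dict(initial_simplex=np.array(p0)+np.array([[0,0,0],[.006,0,0],[0,.006,0],[0,0,.08]])))
    print(n,"head",s.x.round(4),s.fun,D.sum(),pm(p0,head).sum())
E
```

```text
clock: 25.38
tcp_pos: [0.6668, 0.0228, 0.0961]
orientation: [0.026, -3.132, 0.003]
contact_force: [0.3, 0.5, -0.3]
grip_width: 0.0855
gripper_force: 0.0
clock: 25.88
tcp_pos: [0.6728, 0.022, 0.2705]
orientation: [-0.024, 3.133, -0.0]
contact_force: [0.4, 0.3, -0.8]
grip_width: 0.0855
gripper_force: 0.0
[0.67275394 0.02197079 0.27048372] [ 0.44556474  0.30983077 -0.7655639 ]
arm [0.5702 0.0214 0.0305] 251.1 copper px 788.0
wrist head [6.711e-01 2.360e-02 5.000e-04] 494.22265625 695.0 1207.875
arm [0.5744 0.0055 0.0772] 158.9 copper px 224.0
scene head [ 0.6763  0.0209 -0.0044] 225.90234375 337.0 554.875
```

```bash
python3 -c "
from bench import r
print(r.hand_in())"
```

```text
the job is handed in; nothing more can be done
None
```

The job is handed in: both pedestals are seated, the armature is on the rollers with its commutator at the stop end, and the tacho stands behind the bed at about 50 mm. The final armature and tacho positions were checked by image measurement rather than by eye, and the marker, screwdriver and dish were not touched.

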